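# Third hand: press the heat sink against the sprung fence

### The arm

A 6-joint arm with a two-finger parallel gripper is mounted at the origin on the work surface. World frame = base frame: x ahead of the robot, y to its left, z up, the work surface at z = 0. Lengths are in m, angles in rad, forces in N, time in s.
With the tool pointing down it reaches from about 0.325 to 0.85 m from the base axis. Payload 4.4 kg.
Tool frame: the origin (TCP) lies midway between the tips of the shut fingers; the grasp point (between the pads) lies 19 mm behind it (manip.tcp_to_grasp is the z of the grasp point in the tool frame, in m); z points along the fingers, y is the direction in which the jaws open and shut (so a half turn about z gives the same grasp; the last joint's range is limited). The gripper opens to 94 mm and grips with 3 to 60 N. Pads are 16 mm wide; open, the fingers measure 119 mm over their backs; the gripper's body (75 mm by 177 mm) begins 78 mm behind the grasp point.
Start: joints at [1.04, 0.207, 1.542, -0, 1.393, -0.15], TCP at [0.214, 0.534, 0.205] pointing down, gripper open.
Joint ranges: [-2.73, 2.73], [-0.86, 2.22], [0.23, 2.46], [-1.11, 4.25], [0.08, 2.63], [-2.82, 2.82]. Speed limits (rad/s): [2.79, 2.79, 3.14, 3.14, 3.14, 3.14].

### API

Orientations are given as a unit quaternion [w, x, y, z].
In Python, from rig import read_state, viewer, ticket, manip gives the robot as it stands. The module is installed in compiled form; this text tells all that it offers.
- The arm moves only by the tool move_arm, never from a script. Its argument "increments" is a list of rows, each a list of 2 entries, a list of its own where there are three numbers: the shift along the tool's x, y, z in mm, then the turn about the tool's z in units of 10 degrees (1.0 is 10 degrees). A call has 1 to 8 rows; each row is the pose to reach, as a shift and turn from the pose measured when the call began, along the tool's axes at that moment; what a row does not reach only later rows make up. A row lasts 1/8 s, in which the tool goes at most 62.5 mm and 10.7 degrees, less where a joint would pass 70% of its speed; a pose out of reach is approached as far as the arm can. A call with a gripper value outside its range is refused whole. "gripper" is the opening in per cent of the stroke, from 0 (shut) to 100 (fully open), set as the call begins (left out, the last holds). The fingers move at their own pace and stop on an object; the grip force is fixed at half the most. Time passes only in rows, so rows that repeat a pose let the fingers close. It gives the time, the measured TCP pose, the force and the opening at its end, in the units of the state.
- read_state(): the state, without advancing time (a new reading comes with each control period).
- viewer.read_camera(name): name is "scene" or "top"; returns a dict with "image" (420x560x3 uint8, red, green, blue), "z_map" (420x560 float32, m along the optical axis (not along the pixel's ray), 0 where there is no reading), "mtx" (3x3 intrinsics, pixels), "distortion" ([k1, k2, p1, p2, k3] as OpenCV has them; the pictures are not rectified), "T" (4x4, takes a point from camera to world coordinates). Camera axes: x right, y up, looking along -z (the intrinsics and any distortion apply to the point x, -y, -z); pixel columns grow to the right and rows downward; lengths in m; the calibration is good to about 2 mm. A picture is of the moment at which its call begins.
- ticket.job_done(): hands the job in, once; it reports no verdict.
The state is a dict: "clock": time; "joint_positions": joint angles; "joint_vel": joint speeds; "tau": joint torques, N m; "position": TCP position; "tcp_rot": TCP orientation; "ft_force": force on the tool from outside, world axes, zero at the start; "moment": the same for the moment, N m; "gripper_width": finger opening in m.
Only numpy, scipy, OpenCV 4.12 (cv2) and the standard library are available. Lean on these libraries where they do the work, as an engineer would, in place of code of your own. Each camera call takes 0.05 s, during which the arm holds its last target. There are 200 camera calls.

### The job

Be my third hand while I screw the copper heat sink on: pick it up, set it down on the grey bed of the jig a little short of the sprung brass fence with its flat face towards the fence, then slide it squarely and centrally against the fence and push until the needle stands in the green. Keep that push steady in the green for at least three seconds and finish while still holding the heat sink pressed there, not letting go. Never drive the needle into the red, press with the heat sink and not with the fingers on the fence, and leave the other parts on the bench where they are.

Things in the scene. Friction and masses are not known exactly. Their poses are not given: they have to be found in the camera images.
- heat_sink: Copper heat sink, loose, 0.2 to 0.4 kg: 40 mm deep (its x) by 50 mm wide (its y) by 44 mm high (z). Its +x side is one flat plate (the face that goes against the fence); five upright fins, all 44 mm high, run from it to the -x side, the outermost two forming flat sides at y = -25 and +25 mm, by which it can be gripped from above. It stands upright on the bench. Origin: centre of its underside.
- sink_face (a point): Middle of the lower edge of the heat sink's flat face: 20 mm from its origin along +x. Axes as the heat sink's.
- jig: Assembly jig fixed to the bench. Grey bed plate 150 mm (x) by 120 mm (y), top 6 mm above the bench, from x = -100 to +50 mm, with a white centre line along y = 0; blue spring housing 110 mm wide and 34 mm high from x = 60 to 120 mm; gauge ledge 27 mm high at x = -7 to 43 mm, y = 72 to 116 mm. Origin: on the bench under the middle of the fence's front face when the fence is at rest. +x is the direction of the push (from the bed into the fence), +y points to the gauge, z up.
- fence_face (a point): Middle of the lower edge of the sprung fence's flat front face, at the height of the bed's top; it moves with the fence. Axes parallel to the jig's: +x is the push direction. The fence is a brass bar 90 mm wide (y), 12 mm thick, its face reaching from the bed up to 32 mm over the bed. A black needle on its +y end lies in the plane of the front face and travels over the gauge.
- fence (a joint): How far the fence is pushed back, in m: 0 at rest, 0.034 at its stop, along the jig's +x. A spring of 500 N/m pushes back without preload (0.018 is 9 N). Gauge colours under the needle: white below 0.012, green 0.012 to 0.024 (6 to 12 N), yellow 0.024 to 0.028, red above 0.028. A part pressed hard down on the bed may tip as it meets the fence; let it only just rest there.
- tube_base: Bystander: green bakelite tube base, 34 mm across, 43 mm high with its pins up. Origin: centre of its underside.
- screw_tin: Bystander: round aluminium tin of screws with a dark lid, 52 mm across, 32 mm high. Origin: centre of its underside.
- chrome_handle: Bystander: chrome cabinet handle 122 mm long (its y), 18 mm wide, 31 mm high. Origin: centre of its underside.
- magazine_segment: Bystander: curved steel comb of a record magazine, about 45 by 130 mm, 51 mm high. Origin: near the middle of its underside.
Things that resemble listed ones, but are neither listed nor needed, are in the scene too. Of the things like the heat_sink, leave any that is pink; of the rest the smaller one is meant.

How it is judged:
By the outcome, as a careful person would: the job done as asked, in the order asked, and still so for the second after the job is handed in, while the arm keeps its last pose, push and grip.
It also fails if it takes over 48 s, if anything falls off the work surface, if the arm or the gripper's body presses on something with over 40 N, if the wrist force passes 120 N, or if a joint passes its speed limit or range.

## Working session

There is one attempt and no reset: what is moved stays moved. The work goes in short steps, Python scripts to look and compute and a tool call to move; the robot and the scene stay as the last step left them, time stands still between calls to the robot, and variables do not carry over. Pictures are saved under pics/ and viewed, about 8 in all and at most 12, crops included, and the job is handed in when it is done.

Besides the shell and the picture viewer there is one more tool, called after "Request:" as name(argument=value, ...) on one line, values as JSON. move_arm: Moves the arm, as the interface text tells. Its arguments: {"type":"object","properties":{"increments":{"type":"array"},"gripper":{"type":"number"}},"required":["increments"]}

```bash
mkdir -p pics; cat > h.py <<'E'
import numpy as np, cv2
from rig import read_state, viewer, ticket, manip
def cam(n):
    return viewer.read_camera(n)
def pts(c):
    "world point per pixel from z_map"
    h,w=c["z_map"].shape
    u,v=np.meshgrid(np.arange(w,dtype=float),np.arange(h,dtype=float))
    p=cv2.undistortPoints(np.stack([u.ravel(),v.ravel()],1)[:,None],np.array(c["mtx"]),np.array(c["distortion"]))[:,0]
    z=c["z_map"].ravel()
    P=np.stack([p[:,0]*z,-p[:,1]*z,-z,np.ones_like(z)],1)@np.array(c["T"]).T
    P=P[:,:3].reshape(h,w,3); P[c["z_map"]==0]=np.nan
    return P
def save(n,im): cv2.imwrite("pics/"+n,im[...,::-1])
E
python3 - <<'E'
from h import *
for n in("top","scene"):
    c=cam(n);save(n+"1.png",c["image"]);np.savez(n+"1.npz",**c)
    print(n,np.round(c["T"],3).tolist(),c["distortion"],c["mtx"].tolist(),(c["z_map"]==0).mean())
print(read_state(),manip.tcp_to_grasp)
E
```

```text
top [[-0.026, 0.992, -0.121, 0.394], [-1.0, -0.025, 0.011, 0.014], [0.007, 0.121, 0.993, 0.982], [0.0, 0.0, 0.0, 1.0]] [-0.08384972  0.          0.          0.          0.        ] [[466.57655396660823, 0.0, 271.39925652736645], [0.0, 466.57655396660823, 208.00473667018596], [0.0, 0.0, 1.0]] 0.004005102040816327
scene [[-0.098, -0.535, 0.839, 1.315], [0.995, -0.073, 0.07, 0.076], [0.024, 0.842, 0.539, 0.557], [0.0, 0.0, 0.0, 1.0]] [-0.01780156  0.          0.          0.          0.        ] [[441.3690557990283, 0.0, 282.50552990318903], [0.0, 441.3690557990283, 214.18974340863707], [0.0, 0.0, 1.0]] 0.003975340136054422
{'clock': 0.1, 'joint_positions': array([ 1.03952604e+00,  2.07354486e-01,  1.54283174e+00, -3.85324566e-06,
        1.39347734e+00, -1.50483148e-01]), 'joint_vel': array([-0.00033253, -0.00017369, -0.00356101, -0.00152018, -0.00130253,
       -0.0020741 ]), 'tau': array([ 1.48741101e-04, -3.71861207e+01, -2.82294184e+01,  7.01354211e-02,
        3.10272595e-02, -6.21889126e-05]), 'position': array([0.21332436, 0.53316995, 0.20438594]), 'tcp_rot': array([-3.44380495e-04,  1.89244928e-01,  9.81929369e-01, -9.76513286e-04]), 'ft_force': array([0.22088896, 0.61462359, 0.0566198 ]), 'moment': array([-0.00654378, -0.04194396,  0.03215458]), 'gripper_width': 0.09397631966115906} -0.0188
```

View pics/top1.png

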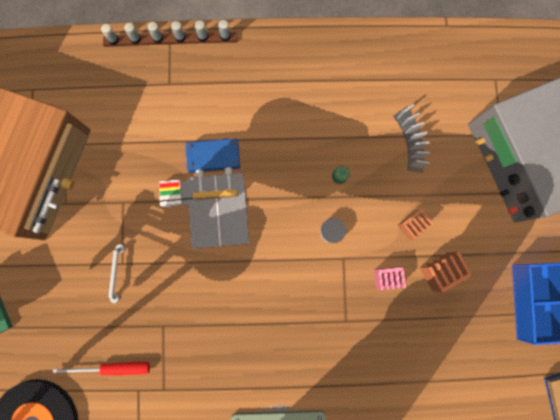

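View pics/scene1.png

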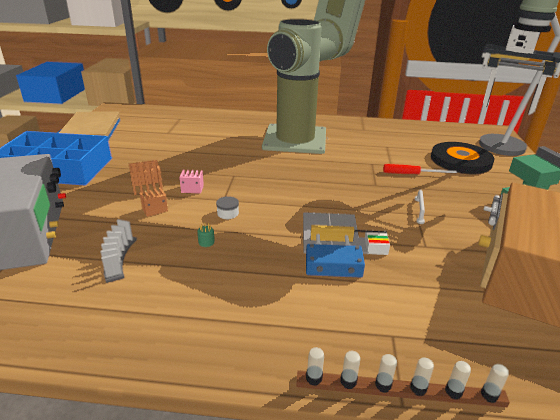

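Top view: the jig bed is around (217,210), the fence at (215,194), the housing at (213,155) and the gauge at (170,190). Three things look like the heat sink: pink (391,279), large copper (448,271) and small copper (416,225). By the description it is the small copper one. I'll measure it and check it in a crop.

```bash
python3 - <<'E'
from h import *
c=dict(np.load("top1.npz"));P=pts(c);im=c["image"]
hsv=cv2.cvtColor(im,cv2.COLOR_RGB2HSV)
def reg(u0,u1,v0,v1):
    m=np.zeros(im.shape[:2],bool);m[v0:v1,u0:u1]=1;return m
# sink top by height
m=reg(395,436,205,243)
z=P[...,2]
print("sink z pct",np.nanpercentile(z[m],[5,50,80,90,99]))
for lab,r in(("small",m),("big",reg(422,475,248,295)),("pink",reg(372,410,264,293))):
    s=r&(z>0.025)
    X=P[s][:,:2].astype(np.float32); rect=cv2.minAreaRect(X*1000)
    print(lab,s.sum(),rect,np.nanmax(z[s]))
# jig
b=reg(185,250,165,250)
bed=b&(abs(z-.006)<.004)&(hsv[...,1]<60)
X=P[bed][:,:2].astype(np.float32)*1000
print("bed",bed.sum(),cv2.minAreaRect(X),np.median(z[bed]))
hs=reg(175,250,130,180)&(hsv[...,0]>100)&(hsv[...,0]<125)&(hsv[...,1]>120)&(z>.025)
print("housing",hs.sum(),cv2.minAreaRect(P[hs][:,:2].astype(np.float32)*1000),np.median(z[hs]))
br=reg(185,245,185,203)&(z>.03)&(hsv[...,0]>12)&(hsv[...,0]<30)&(hsv[...,1]>100)
print("brass",br.sum(),cv2.minAreaRect(P[br][:,:2].astype(np.float32)*1000),np.median(z[br]))
big=np.hstack([cv2.resize(im[200:300,370:480],(440,400),interpolation=cv2.INTER_CUBIC),cv2.resize(im[160:260,160:250],(360,400),interpolation=cv2.INTER_CUBIC)])
save("crop1.png",big)
E
```

```text
sink z pct [-0.00220175  0.0018802   0.03749623  0.04369306  0.0465302 ]
small 471 ((470.9111022949219, -293.029052734375), (40.74631881713867, 51.53083801269531), 36.932613372802734) 0.04908843008578756
big 1156 ((370.94439697265625, -347.2535705566406), (56.10556411743164, 71.89822387695312), 26.6282958984375) 0.06606326521905237
pink 472 ((361.09808349609375, -232.99960327148438), (40.872406005859375, 52.158939361572266), 4.193539619445801) 0.04888510960026171
bed 3333 ((517.34130859375, 121.92990112304688), (158.96408081054688, 127.26309967041016), 3.6596157550811768) 0.006905750985935488
housing 1348 ((625.5714111328125, 124.26313781738281), (60.06233215332031, 105.99900817871094), 2.7726120948791504) 0.03476939031934084
brass 278 ((542.0725708007812, 119.914306640625), (12.593027114868164, 89.00391387939453), 3.5275585651397705) 0.03905331539606077
```

View pics/crop1.png

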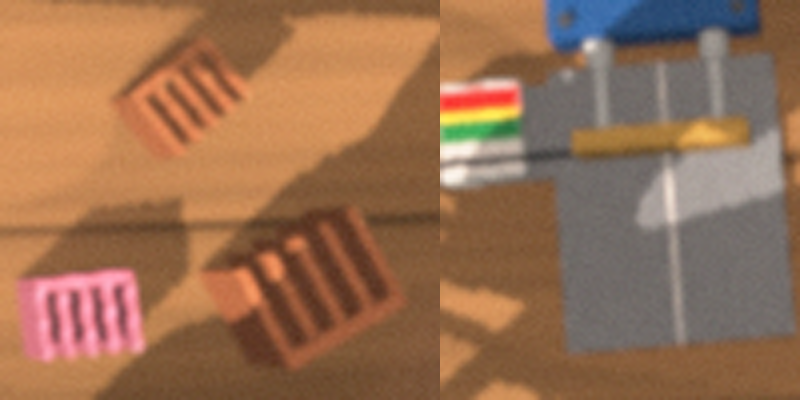

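```bash
python3 - <<'E'
from h import *
c=dict(np.load("top1.npz"));P=pts(c);im=c["image"]
s=P[200:250,395:440].reshape(-1,3); col=im[200:250,395:440].reshape(-1,3).mean(1)
a=np.deg2rad(36.9);d=s[:,:2]*1000-[470.9,-293.0]
lx=d@[np.cos(a),np.sin(a)];ly=d@[-np.sin(a),np.cos(a)]
ok=abs(ly)<20
for b in range(-26,26,4):
    k=ok&(lx>=b)&(lx<b+4); print(b,k.sum(),"z med %.3f p10 %.3f frac<30mm %.2f bright %.0f sd %.0f"%(np.nanmedian(s[k,2]),np.nanpercentile(s[k,2],10),(s[k,2]<.03).mean(),col[k].mean(),col[k].std()))
# second view: scene
C=dict(np.load("scene1.npz"));Q=pts(C)[185:220,125:180].reshape(-1,3)
q=Q[(Q[:,2]>.025)&(np.hypot(Q[:,0]-.471,Q[:,1]+.293)<.045)]
print("scene",len(q),cv2.minAreaRect((q[:,:2]*1000).astype(np.float32)),q[:,2].max())
big=np.hstack([cv2.resize(im[203:243,396:436],(400,400),interpolation=cv2.INTER_CUBIC),cv2.resize(C["image"][182:222,132:172],(400,400),interpolation=cv2.INTER_CUBIC)])
save("crop2.png",big)
E
```

```text
-26 10 z med 0.000 p10 -0.002 frac<30mm 1.00 bright 131 sd 7
-22 14 z med 0.036 p10 0.024 frac<30mm 0.36 bright 133 sd 19
-18 30 z med 0.036 p10 0.024 frac<30mm 0.27 bright 123 sd 22
-14 32 z med 0.038 p10 0.023 frac<30mm 0.31 bright 117 sd 22
-10 32 z med 0.037 p10 0.024 frac<30mm 0.25 bright 116 sd 21
-6 31 z med 0.036 p10 0.021 frac<30mm 0.29 bright 121 sd 21
-2 32 z med 0.038 p10 0.024 frac<30mm 0.34 bright 120 sd 22
2 31 z med 0.040 p10 0.023 frac<30mm 0.26 bright 119 sd 19
6 33 z med 0.039 p10 0.024 frac<30mm 0.30 bright 117 sd 19
10 27 z med 0.042 p10 0.029 frac<30mm 0.11 bright 120 sd 19
14 35 z med 0.044 p10 0.042 frac<30mm 0.00 bright 127 sd 20
18 80 z med 0.024 p10 -0.000 frac<30mm 0.59 bright 103 sd 15
22 34 z med 0.000 p10 -0.002 frac<30mm 1.00 bright 137 sd 10
scene 334 ((470.42877197265625, -296.0032958984375), (46.56269073486328, 51.32991027832031), 39.7344856262207) 0.04577072989832909
```

View pics/crop2.png

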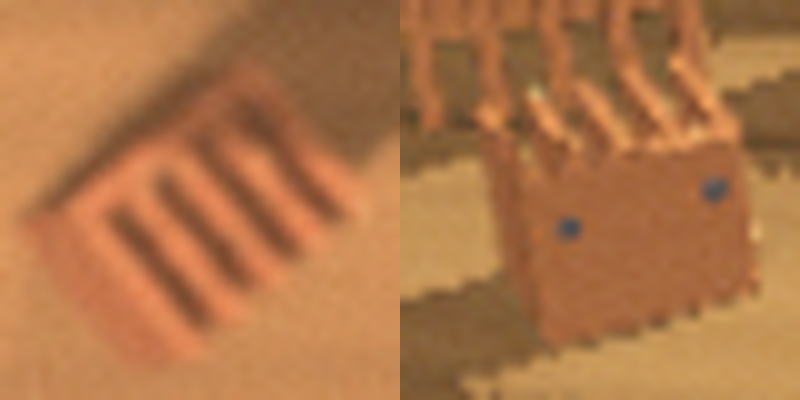

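The crop shows the plate is the up-left side in the top view, facing the scene camera. The sink is at (471,-293) mm with yaw about 37°, and its 41×52×44 mm matches the description. The fence face is at about (536,119) mm with yaw about 3.5°. First I'll move halfway, staying high.

Request:
move_arm(increments=[[[-30,-37,0],0.7],[[-65,-80,0],1.5],[[-100,-123,0],2.3],[[-135,-166,0],3.1],[[-170,-209,0],3.9],[[-205,-252,0],4.7],[[-240,-295,0],5.5],[[-275,-338,0],6.2]], gripper=100)

```text
clock: 1.1
position: [0.343, 0.1155, 0.2049]
tcp_rot: [0.0, 0.669, 0.743, -0.001]
ft_force: [0.5, 0.1, -0.2]
gripper_width: 0.094
```

```bash
cat >> h.py <<'E'
from scipy.spatial.transform import Rotation as Ro
def go(x,y,z,yaw_sink):
    "shift (mm, tool axes) and turn units to bring TCP to x,y,z (mm) with tool y at yaw_sink-90 deg"
    s=read_state();q=s["tcp_rot"];R=Ro.from_quat([q[1],q[2],q[3],q[0]]).as_matrix()
    p=np.array(s["position"])*1000
    d=R.T@(np.array([x,y,z])-p)
    yaw=np.degrees(np.arctan2(R[1,1],R[0,1])); w=yaw_sink-90-yaw
    w=(w+180)%360-180
    print("clk %.2f p %s yaw_sink %.2f tilt %.4f f %s grip %.4f"%(s["clock"],np.round(p,1),yaw+90,R[2,2],np.round(s["ft_force"],1),s["gripper_width"]))
    print("shift",np.round(d,1),"turn units %.2f"%(-w/10), "q",np.round(s["joint_positions"],2))
E
python3 -c "
from h import *
go(470.7,-293.3,110,36.9)"
```

```text
clk 1.10 p [343.  115.5 204.9] yaw_sink 95.97 tilt -1.0000 f [ 0.5  0.1 -0.2] grip 0.0940
shift [-419.7   84.6   95.5] turn units 5.91 q [ 0.09 -0.28  2.01 -0.    1.41 -0.02]
```

Request:
move_arm(increments=[[[-54,11,10],0.8],[[-108,22,20],1.6],[[-162,33,32],2.4],[[-216,44,44],3.2],[[-270,55,56],4.0],[[-324,66,68],4.8],[[-378,76,82],5.5],[[-420,85,95],5.9]])

```text
clock: 2.1
position: [0.4711, -0.2956, 0.1095]
tcp_rot: [0.0, 0.949, 0.315, -0.001]
ft_force: [0.7, 0.6, 0.4]
gripper_width: 0.0937
```

```bash
python3 -c "
from h import *
go(470.7,-293.3,6,36.9)"
```

```text
clk 2.10 p [ 471.1 -295.6  109.5] yaw_sink 36.74 tilt -1.0000 f [0.7 0.6 0.4] grip 0.0937
shift [  1.2  -2.1 103.5] turn units -0.02 q [-0.71  0.26  1.68 -0.    1.2   0.22]
```

Request:
move_arm(increments=[[[1,-2,25],0],[[1,-2,55],0],[[1,-2,80],0],[[1,-2,95],0],[[1,-2,102],0],[[1,-2,102],0],[[1,-2,102],0]])

```text
clock: 2.98
position: [0.4714, -0.2941, 0.0085]
tcp_rot: [0.001, 0.949, 0.315, -0.0]
ft_force: [-0.9, 1.0, 0.3]
gripper_width: 0.0939
```

Request:
move_arm(increments=[[[0,0,0],0],[[0,0,0],0],[[0,0,0],0],[[0,0,0],0],[[0,0,0],0],[[0,0,0],0]], gripper=0)

```text
clock: 3.72
position: [0.4713, -0.2941, 0.0085]
tcp_rot: [0.001, 0.949, 0.315, -0.0]
ft_force: [0.8, 0.4, 0.1]
gripper_width: 0.0495
```

Request:
move_arm(increments=[[[0,0,-10],0],[[0,0,-25],0],[[0,0,-45],0],[[0,0,-65],0],[[0,0,-80],0]])

```text
clock: 4.35
position: [0.4718, -0.2943, 0.0904]
tcp_rot: [0.002, 0.949, 0.315, 0.0]
ft_force: [0.3, 0.3, -1.7]
gripper_width: 0.0498
```

```bash
python3 - <<'E'
from h import *
a=np.deg2rad(3.5);o=np.array([535.8,119.1]);t=o-50*np.array([np.cos(a),np.sin(a)])
print(t);go(*t,85,3.5)
E
```

```text
[485.89326008 116.04757302]
clk 4.35 p [ 471.8 -294.3   90.4] yaw_sink 36.75 tilt -1.0000 f [ 0.3  0.3 -1.7] grip 0.0498
shift [ 256.8 -320.4    3.9] turn units 3.32 q [-0.71  0.29  1.7  -0.    1.15  0.22]
```

Request:
move_arm(increments=[[[25,-32,0],0.3],[[57,-72,0],0.7],[[92,-115,0],1.2],[[128,-160,0],1.7],[[164,-205,0],2.2],[[200,-250,0],2.7],[[232,-290,0],3.1],[[257,-320,0],3.3]])

```text
clock: 5.35
position: [0.4861, 0.118, 0.0895]
tcp_rot: [0.002, 0.999, 0.033, 0.001]
ft_force: [0.4, -0.6, -1.1]
gripper_width: 0.0501
```

Request:
move_arm(increments=[[[0,0,15],0],[[0,0,30],0],[[0,0,45],0],[[0,0,50],0],[[0,0,50],0]])

```text
clock: 5.98
position: [0.4858, 0.1171, 0.0388]
tcp_rot: [0.002, 0.999, 0.032, 0.0]
ft_force: [0.4, 0.9, -2.2]
gripper_width: 0.0498
```

```bash
python3 - <<'E'
from h import *
go(485.9,116,14.5,3.5)
ims=[]
for n,(u0,v0,w,h) in(("top",(150,130,120,130)),("scene",(290,195,120,130))):
    c=cam(n);np.savez(n+"2.npz",**c);ims.append(cv2.resize(c["image"][v0:v0+h,u0:u0+w],(400,433),interpolation=cv2.INTER_CUBIC))
save("look2.png",np.hstack(ims))
E
```

```text
clk 5.97 p [485.8 117.1  38.8] yaw_sink 3.68 tilt -1.0000 f [ 0.4  0.9 -2.2] grip 0.0498
shift [ 0.   1.  24.3] turn units 0.02 q [ 0.07  0.26  1.86 -0.    1.02  1.57]
```

View pics/look2.png

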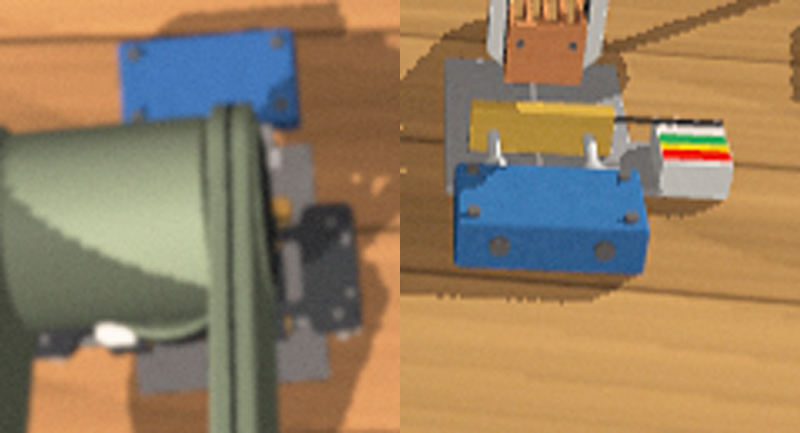

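The top view is blocked by the arm. In the scene view the copper plate, at crop (545,50), faces the fence at (540,115). I'll measure the sink relative to the fence in that same view.

```bash
python3 - <<'E'
from h import *
c=dict(np.load("scene2.npz"));P=pts(c)*1000;hsv=cv2.cvtColor(c["image"],cv2.COLOR_RGB2HSV)
H=hsv[...,0].astype(int);S=hsv[...,1]
m=np.zeros(H.shape,bool);m[195:325,290:410]=1
cop=m&((H<13))&(S>100);cop[:195]=0;cop[222:]=0
br=m&(H>=18)&(H<30)&(S>130);br[:220]=0;br[245:]=0
hs=m&(H>100)&(H<125)&(S>120)
a=np.deg2rad(3.6)
def loc(mask):
    p=P[mask];d=p[:,:2]-[535.8,119.1];return np.c_[d@[np.cos(a),np.sin(a)],d@[-np.sin(a),np.cos(a)],p[:,2]]
for n,mk in(("copper",cop),("brass",br),("housing",hs)):
    L=loc(mk);print(n,len(L));
    for i in range(3):print("  ",np.round(np.percentile(L[:,i],[1,5,25,50,75,95,99]),1))
L=loc(cop);k=(abs(L[:,2]-50)<14)&(abs(L[:,0]-np.median(L[:,0]))<5);L=L[k]
A=np.c_[L[:,1],L[:,2]-50,np.ones(len(L))];print("plate fit x=ay+b(z-50)+c",np.linalg.lstsq(A,L[:,0],rcond=None)[0],L[:,1].min(),L[:,1].max(),L[:,2].min())
for n,mk in(("brass top",br),("housing top",hs)):
    L=loc(mk);t=L[L[:,2]>np.percentile(L[:,2],97)-4];print(n,len(t),cv2.minAreaRect(t[:,:2].astype(np.float32)))
L=loc(br);k=L[:,2]<32;L=L[k];A=np.c_[L[:,1],L[:,2]-20,np.ones(len(L))]
print("brass back fit",len(L),np.linalg.lstsq(A,L[:,0],rcond=None)[0],np.percentile(L[:,1],[1,99]))
E
```

```text
copper 410
   [nan nan nan nan nan nan nan]
   [nan nan nan nan nan nan nan]
   [nan nan nan nan nan nan nan]
brass 615
   [nan nan nan nan nan nan nan]
   [nan nan nan nan nan nan nan]
   [nan nan nan nan nan nan nan]
housing 1618
   [nan nan nan nan nan nan nan]
   [nan nan nan nan nan nan nan]
   [nan nan nan nan nan nan nan]Traceback (most recent call last):
  File "<stdin>", line 15, in <module>
    return umr_minimum(a, axis, None, out, keepdims, initial, where)
ValueError: zero-size array to reduction operation minimum which has no identity
```

```bash
cat > m.py <<'E'
from h import *
import sys
c=dict(np.load(sys.argv[1]));P=pts(c)*1000;hsv=cv2.cvtColor(c["image"],cv2.COLOR_RGB2HSV)
H=hsv[...,0].astype(int);S=hsv[...,1]
m=np.zeros(H.shape,bool);m[195:325,290:410]=1;m&=np.isfinite(P[...,0])
cop=m&((H<13))&(S>100);cop[:195]=0;cop[int(sys.argv[2]):]=0
br=m&(H>=18)&(H<30)&(S>130);br[245:]=0
hs=m&(H>100)&(H<125)&(S>120)
a=np.deg2rad(3.6)
def loc(mask):
    p=P[mask];d=p[:,:2]-[535.8,119.1];return np.c_[d@[np.cos(a),np.sin(a)],d@[-np.sin(a),np.cos(a)],p[:,2]]
for n,mk in(("copper",cop),("brass",br),("housing",hs)):
    L=loc(mk);print(n,len(L));
    for i in range(3):print("  ",np.round(np.percentile(L[:,i],[1,5,25,50,75,95,99]),1))
def fit(n,L,z0):
    A=np.c_[L[:,1],L[:,2]-z0,np.ones(len(L))];print(n,len(L),"x=ay+b(z-z0)+c",np.linalg.lstsq(A,L[:,0],rcond=None)[0],"y",np.percentile(L[:,1],[1,99]),"z",L[:,2].min(),L[:,2].max())
L=loc(cop);fit("plate",L[abs(L[:,0]-np.percentile(L[:,0],70))<5],50)
L=loc(br);fit("brass back",L[L[:,2]<32],20)
for n,mk in(("brass top",br),("housing top",hs)):
    L=loc(mk);t=L[L[:,2]>np.percentile(L[:,2],97)-4];print(n,len(t),cv2.minAreaRect(t[:,:2].astype(np.float32)),np.median(t[:,2]))
E
python3 m.py scene2.npz 222
```

```text
copper 409
   [-67.9 -57.1 -33.3 -31.7 -30.8 -29.2 -28. ]
   [-24.7 -23.  -12.2   1.   13.1  22.8  24.9]
   [31.6 33.5 43.3 56.5 68.4 74.6 75.5]
brass 622
   [-127.6    2.5   10.7   12.3   13.5   17.1   27.8]
   [-46.7 -42.9 -21.6   0.4  22.2  80.1 112.8]
   [-0.8  8.7 17.9 27.1 35.9 38.4 39.4]
housing 1610
   [ 63.5  68.4  88.3 111.6 120.1 121.8 123. ]
   [-57.3 -53.  -29.6  -3.3  21.9  45.8  50. ]
   [ 3.8  6.9 22.5 32.5 33.6 34.8 35.4]
plate 347 x=ay+b(z-z0)+c [-6.75791062e-03 -1.61381530e-02 -3.14628177e+01] y [-24.56515274  24.57001521] z 30.317079789016212 75.4780391202839
brass back 393 x=ay+b(z-z0)+c [-0.0698023   1.73440108  8.94970523] y [-46.47097426 123.85319468] z -2.060668757216 31.96157775306019
brass top 183 ((-9.994199752807617, 3.8848190307617188), (84.66610717773438, 80.97819519042969), 69.54681396484375) 37.36688278948152
housing top 1009 ((91.8172378540039, -2.261138916015625), (107.87846374511719, 63.0721321105957), 89.50785064697266) 33.422653284521985
```

```bash
cat >> m.py <<'E'
L=loc(br);L=L[(L[:,0]>4)&(L[:,0]<20)&(abs(L[:,1])<55)&(L[:,2]>8)]
k=L[:,2]<33;fit("brass back clean",L[k],20);fit("brass top clean",L[~k],38)
print("brass y ends",np.percentile(L[:,1],[0,1,2,98,99,100]),"top x",np.percentile(L[~k,0],[2,50,98]))
# white centre line on bed, gauge ledge via needle row
V=hsv[...,2];wl=m&(S<60)&(V>150);L=loc(wl);L=L[(abs(L[:,2]-6)<4)&(abs(L[:,1])<12)&(L[:,0]<50)&(L[:,0]>-100)]
print("line",len(L),np.median(L[:,1]) if len(L) else 0, np.polyfit(L[:,0],L[:,1],1) if len(L)>5 else 0)
L=loc(m&(P[...,2]>-1)&(abs(P[...,2]-6)<2.5)&(S<70)&(V<150));L=L[abs(L[:,1])<68];
print("bed y ends",np.percentile(L[:,1],[1,3,97,99]),len(L))
E
python3 m.py scene2.npz 222|tail -6
cat > t.py <<'E'
from h import *
c=dict(np.load("top1.npz"));P=pts(c)*1000;hsv=cv2.cvtColor(c["image"],cv2.COLOR_RGB2HSV);S=hsv[...,1];V=hsv[...,2]
a=np.deg2rad(3.6)
d=P[...,:2]-[535.8,119.1];X=d@[np.cos(a),np.sin(a)];Y=d@[-np.sin(a),np.cos(a)]
k=(abs(Y)<12)&(X<-8)&(X>-98);
# centre line: brightest y in each x band minus bed
for b in range(-95,-8,12):
    q=k&(X>=b)&(X<b+12);w=np.clip(V[q].astype(float)-np.percentile(V[q],60),0,None);print(b,round((w*Y[q]).sum()/w.sum(),2),end="; ")
E
python3 t.py
```

```text
brass back clean 360 x=ay+b(z-z0)+c [6.09687774e-04 1.50509664e-02 1.25960664e+01] y [-46.31939459  41.17001827] z 8.109697778859504 32.98847686173389
brass top clean 183 x=ay+b(z-z0)+c [-8.63816901e-03 -8.26624935e-01  9.42819135e+00] y [-46.98904353  40.32281371] z 33.035835404142674 40.39561976265649
brass y ends [-47.19052836 -46.58457193 -45.75697557  40.15835408  41.09516628
  41.32747096] top x [ 4.39005177 11.17798469 14.92865645]
line 5 -2.5039803040662254 0
bed y ends [-62.16017738 -61.93675951  64.40571608  66.65442391] 763
-95 0.42; -83 0.6; -71 0.62; -59 0.42; -47 1.91; -35 0.54; -23 0.41; -11 0.79;
```

In the scene view the sink sits about 2.5 mm to +y of the fence, centre line and housing. It is square to within 0.4°, with a 32 mm gap to the fence. I'll correct the side shift, advance 12 mm and lower.

Request:
move_arm(increments=[[[4,1,0],0],[[8,2,4],0],[[12,2.5,10],0],[[12,2.5,16],0],[[12,2.5,20],0],[[12,2.5,22],0],[[12,2.5,22],0]])

```text
clock: 6.95
position: [0.4986, 0.1157, 0.0176]
tcp_rot: [0.002, 0.999, 0.032, 0.001]
ft_force: [0.3, 0.5, -2.0]
gripper_width: 0.0501
```

```bash
python3 - <<'E'
from h import *
go(485.9,116,14.5,3.6)
c=cam("scene");np.savez("scene3.npz",**c)
save("look3.png",cv2.resize(c["image"][180:280,290:410],(720,600),interpolation=cv2.INTER_CUBIC))
E
python3 m.py scene3.npz 229
```

```text
clk 6.95 p [498.6 115.7  17.6] yaw_sink 3.72 tilt -1.0000 f [ 0.3  0.5 -2. ] grip 0.0501
shift [-12.7  -1.2   3.1] turn units 0.01 q [ 0.06  0.31  1.85 -0.    0.98  1.57]
copper 269
   [-135.3  -53.5  -23.8  -20.1  -18.8  -17.3  -16.6]
   [-27.  -24.8 -12.5   0.7  12.2  21.2  22.7]
   [-1.2 27.8 35.  42.  50.6 53.  58.5]
brass 611
   [-65.8   3.4  10.7  12.2  13.3  16.1  27.2]
   [-46.7 -42.9 -21.8   0.3  21.8  76.4 112.3]
   [ 0.8  9.1 18.5 27.2 36.1 38.5 39.2]
housing 1607
   [ 64.   68.5  88.1 111.5 120.2 121.9 122.9]
   [-57.2 -52.8 -29.5  -3.2  21.8  45.8  50.1]
   [ 3.7  6.5 22.2 32.5 33.6 34.7 35.4]
plate 203 x=ay+b(z-z0)+c [-1.26957612e-02 -2.66416533e-02 -1.98860951e+01] y [-26.77604329  22.12036233] z 24.608345914950092 54.21555171113679
brass back 387 x=ay+b(z-z0)+c [-0.08773232  1.00782047 10.96538963] y [-46.1573001  124.48518464] z -2.7638879943330252 31.926822009248678
brass top 178 ((7.404633522033691, -3.020404815673828), (88.13236236572266, 14.865219116210938), 89.96694946289062) 37.52479716543277
housing top 1006 ((91.79261779785156, -2.2658042907714844), (108.86255645751953, 62.225799560546875), 88.01312255859375) 33.3462624292305
brass back clean 349 x=ay+b(z-z0)+c [-2.10227419e-03 -4.54157455e-03  1.25138959e+01] y [-46.10146407  40.76169003] z 8.069190927688542 32.89696608462778
brass top clean 186 x=ay+b(z-z0)+c [-1.93044937e-03 -8.19330414e-01  9.32398518e+00] y [-46.98580774  40.71662869] z 33.11763352413821 39.488444309644045
brass y ends [-47.08803197 -46.67395928 -45.71217224  40.28268578  40.8075873
  41.59197214] top x [ 4.57905214 11.26378941 14.65031614]
line 4 -3.252361971239873 0
bed y ends [-62.15802537 -61.991766    64.95896028  67.19675141] 542
```

View pics/look3.png

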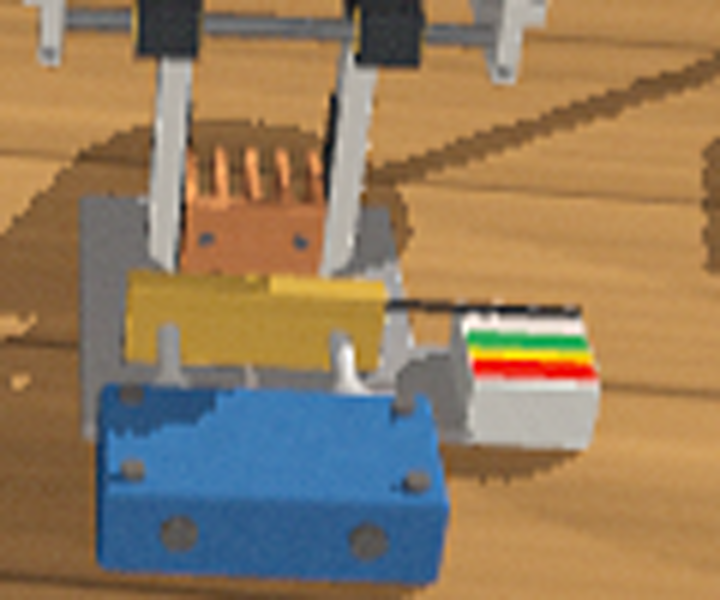

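The sink is centred to about 0.4 mm and has a 20 mm gap to the fence. I'll trim the yaw by 0.4° and lower until it just touches the bed.

Request:
move_arm(increments=[[[0,0,0.5],0.04],[[0,0,1],0.04],[[0,0,1.5],0.04],[[0,0,2],0.04],[[0,0,2.4],0.04],[[0,0,2.4],0.04]])

```text
clock: 7.75
position: [0.4988, 0.1157, 0.0154]
tcp_rot: [0.002, 1.0, 0.029, 0.001]
ft_force: [-1.4, 0.3, -2.5]
gripper_width: 0.0501
```

```bash
python3 -c "
from h import *
go(498.6,115.7,14.5,3.3)"
```

```text
clk 7.75 p [498.8 115.7  15.4] yaw_sink 3.32 tilt -1.0000 f [-1.4  0.3 -2.5] grip 0.0501
shift [-0.2 -0.   0.9] turn units 0.00 q [ 0.06  0.32  1.85 -0.    0.97  1.58]
```

Request:
move_arm(increments=[[[0,0,0.4],0],[[0,0,0.7],0],[[0,0,0.7],0],[[0,0,0.7],0]])

```text
clock: 8.25
position: [0.4988, 0.1157, 0.0147]
tcp_rot: [0.002, 1.0, 0.029, 0.002]
ft_force: [0.1, -0.8, -1.7]
gripper_width: 0.05
```

Request:
move_arm(increments=[[[0,0,0.3],0],[[0,0,0.5],0],[[0,0,0.5],0],[[0,0,0.5],0]])

```text
clock: 8.75
position: [0.4989, 0.1157, 0.0145]
tcp_rot: [0.002, 1.0, 0.029, 0.002]
ft_force: [-1.0, 0.1, 1.8]
gripper_width: 0.0495
```

Contact with the bed: Fz went from -2 to +1.8. I'll slide towards the fence with the press relaxed to measured height.

Request:
move_arm(increments=[[[0,0,0],0],[[3,0,0],0],[[6,0,0],0],[[9,0,0],0],[[12,0,0],0],[[15,0,0],0],[[15,0,0],0]])

```text
clock: 9.62
position: [0.515, 0.1165, 0.0145]
tcp_rot: [0.002, 1.0, 0.029, 0.003]
ft_force: [-0.6, 0.5, 1.0]
gripper_width: 0.0497
```

```bash
python3 - <<'E'
from h import *
go(498.6,115.7,14.5,3.6)
c=cam("scene");np.savez("scene4.npz",**c)
E
python3 m.py scene4.npz 231 | egrep "plate|clean|ends"
```

```text
clk 9.62 p [515.  116.5  14.5] yaw_sink 3.31 tilt -1.0000 f [-0.6  0.5  1. ] grip 0.0497
shift [-16.4  -0.1  -0. ] turn units -0.03 q [ 0.06  0.35  1.81 -0.    0.98  1.58]
plate 112 x=ay+b(z-z0)+c [ 0.00767396 -0.06285175 -3.70442322] y [-26.26657227  22.12717613] z 37.14064340164636 51.36865253234835
brass back clean 353 x=ay+b(z-z0)+c [1.81647026e-03 3.25344056e-03 1.26537810e+01] y [-46.33060029  41.02615884] z 8.050299411982543 32.995393894180715
brass top clean 178 x=ay+b(z-z0)+c [ 0.01350723 -0.63974658  9.86205818] y [-46.90294017  40.61188048] z 33.009116483019184 40.23938844529551
brass y ends [-47.06420804 -46.64588634 -45.76758789  40.22252983  40.91694172
bed y ends [-62.17554264 -61.99436449  65.47295687  67.17448329] 556
```

Request:
move_arm(increments=[[[2,0.2,0],-0.02],[[4,0.3,0],-0.02],[[6,0.3,0],-0.02],[[8,0.3,0],-0.02],[[10,0.3,0],-0.02],[[12,0.3,0],-0.02],[[12,0.3,0],-0.02]])

```text
clock: 10.55
position: [0.5254, 0.1169, 0.0145]
tcp_rot: [0.002, 1.0, 0.031, 0.001]
ft_force: [-7.3, 0.7, 6.4]
gripper_width: 0.0496
```

```bash
python3 - <<'E'
from h import *
go(498.6,115.7,14.5,3.6)
c=cam("scene");np.savez("scene5.npz",**c)
E
python3 m.py scene5.npz 234 | egrep "plate|clean|ends"
```

```text
clk 10.55 p [525.4 116.9  14.5] yaw_sink 3.50 tilt -1.0000 f [-7.3  0.7  6.4] grip 0.0496
shift [-26.8  -0.5  -0. ] turn units -0.01 q [ 0.06  0.37  1.78 -0.    0.99  1.57]
plate 104 x=ay+b(z-z0)+c [-0.00920979 -0.14912511  6.28816588] y [-26.80491858  59.24046941] z 27.906779604699004 50.89343776795119
brass back clean 225 x=ay+b(z-z0)+c [ 1.68235447e-03 -1.77479627e-03  1.87001300e+01] y [-46.43520214  40.66757594] z 8.623602788173311 32.981418687233365
brass top clean 177 x=ay+b(z-z0)+c [8.28510315e-03 1.52963388e-04 1.53646290e+01] y [-47.03516064  40.83130341] z 33.07125067078553 123.03514589981407
brass y ends [-47.18660316 -46.83179645 -46.27946916  40.17613011  40.67852541
bed y ends [-62.18384492 -62.04344095  65.307205    67.06863542] 507
```

The fence is at 6 mm and the needle is still in the white. The bed is carrying some 8 N, so I'll ease up 0.3 mm while advancing.

Request:
move_arm(increments=[[[1.5,0,-0.3],0],[[3,0,-0.3],0],[[5,0,-0.3],0],[[7,0,-0.3],0],[[9,0,-0.3],0],[[11,0,-0.3],0],[[12,0,-0.3],0],[[12,0,-0.3],0]])

```text
clock: 11.6
position: [0.5335, 0.1174, 0.0145]
tcp_rot: [0.002, 1.0, 0.031, -0.003]
ft_force: [-12.5, -1.1, 12.0]
gripper_width: 0.0498
```

```bash
python3 - <<'E'
from h import *
go(498.6,115.7,14.5,3.6)
c=cam("scene");np.savez("scene6.npz",**c)
save("look6.png",cv2.resize(c["image"][180:280,290:410],(720,600),interpolation=cv2.INTER_CUBIC))
E
python3 m.py scene6.npz 237 | egrep "plate|clean|ends"
```

```text
clk 11.60 p [533.5 117.4  14.5] yaw_sink 3.51 tilt -1.0000 f [-12.5  -1.1  12. ] grip 0.0498
shift [-34.9  -0.4   0.3] turn units -0.01 q [ 0.06  0.39  1.75 -0.    1.01  1.57]
plate 91 x=ay+b(z-z0)+c [-5.36087281e-05 -7.50110253e-02  1.44320371e+01] y [-27.08963135  24.9022338 ] z 27.06782891039261 50.70330833139502Traceback (most recent call last):
  File "m.py", line 22, in <module>
    k=L[:,2]<33;fit("brass back clean",L[k],20);fit("brass top clean",L[~k],38)
                ~~~^^^^^^^^^^^^^^^^^^^^^^^^^^^^
  File "m.py", line 16, in fit
    A=np.c_[L[:,1],L[:,2]-z0,np.ones(len(L))];print(n,len(L),"x=ay+b(z-z0)+c",np.linalg.lstsq(A,L[:,0],rcond=None)[0],"y",np.percentile(L[:,1],[1,99]),"z",L[:,2].min(),L[:,2].max())
                                                                                                                          ~~~~~~~~~~~~~^^^^^^^^^^^^^^^
    return _quantile_unchecked(
        a, q, axis, out, overwrite_input, method, keepdims, weights)
    return _ureduce(a,
                    func=_quantile_ureduce_func,
    ...<5 lines>...
                    overwrite_input=overwrite_input,
                    method=method)
    r = func(a, **kwargs)
    result = _quantile(arr,
                       quantiles=q,
    ...<2 lines>...
                       out=out,
                       weights=wgt)
    slices_having_nans = np.isnan(arr[-1, ...])
                                  ~~~^^^^^^^^^
IndexError: index -1 is out of bounds for axis 0 with size 0
```

View pics/look6.png

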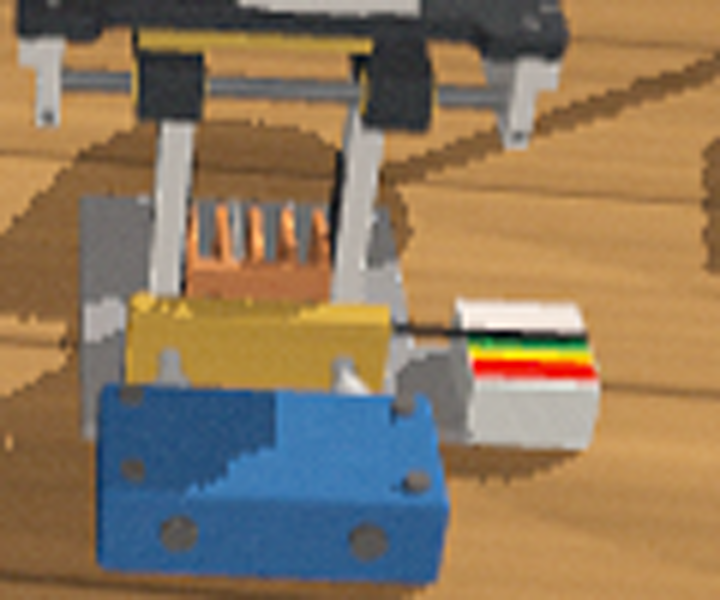

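The needle is just at the start of the green, and the fence is at about 14 mm by tool travel. The sink is pressing on the bed with more than 10 N, so I'll ease upward first and then go a little further.

Request:
move_arm(increments=[[[3,0,-0.6],0],[[3,0,-1.2],0],[[3.5,0,-1.6],0],[[4,0,-1.6],0],[[4,0,-1.6],0]])

```text
clock: 12.28
position: [0.5335, 0.1174, 0.0147]
tcp_rot: [0.002, 1.0, 0.031, -0.008]
ft_force: [-9.9, -0.9, 4.3]
gripper_width: 0.0497
```

```bash
python3 -c "
from h import *
go(535,118,14.5,3.6)"
```

```text
clk 12.28 p [533.5 117.4  14.7] yaw_sink 3.51 tilt -0.9999 f [-9.9 -0.9  4.3] grip 0.0497
shift [ 1.5 -0.5  0.2] turn units -0.01 q [ 0.06  0.39  1.74 -0.01  1.02  1.57]
```

Request:
move_arm(increments=[[[4,0,-1.4],0],[[5,0,-1.7],0],[[6,0,-1.8],0],[[7,0,-1.8],0],[[8,0,-1.8],0],[[8,0,-1.8],0],[[8,0,-1.8],0]])

```text
clock: 13.15
position: [0.5367, 0.1176, 0.0149]
tcp_rot: [0.003, 0.999, 0.031, -0.013]
ft_force: [-11.6, -1.1, 6.2]
gripper_width: 0.0505
```

```bash
sed -i '/brass back clean/d;/^print("brass y/d' m.py; python3 - <<'E'
from h import *
go(535,118,14.5,3.6)
c=cam("scene");np.savez("scene7.npz",**c)
save("look7.png",cv2.resize(c["image"][180:280,290:410],(720,600),interpolation=cv2.INTER_CUBIC))
print(read_state()["tcp_rot"])
E
python3 m.py scene7.npz 239 | egrep "plate"
```

```text
clk 13.15 p [536.7 117.6  14.9] yaw_sink 3.51 tilt -0.9997 f [-11.6  -1.1   6.2] grip 0.0505
shift [-1.6 -0.5  0.4] turn units -0.01 q [ 0.06  0.4   1.73 -0.01  1.04  1.57]
[ 0.00270766  0.99944859  0.03054579 -0.0127335 ]
plate 94 x=ay+b(z-z0)+c [-0.02104123 -0.14175055 18.19138274] y [-27.22747848  20.73161528] z 39.632175039181035 52.21646251362466
```

View pics/look7.png

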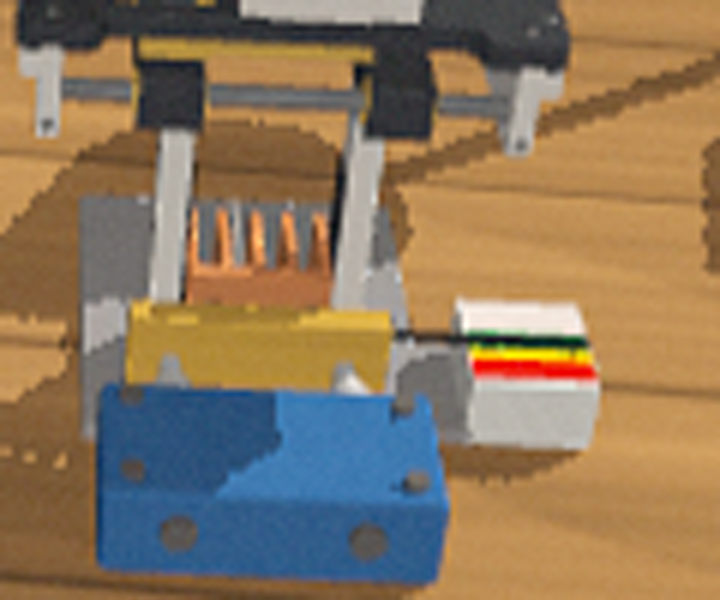

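The needle is now mid-green. The tool has leaned about 1.4° through repeated re-basing under load, so I'll check from the stored views whether the sink itself is tipped.

```bash
cat > tilt.py <<'E'
from h import *
import sys
for f in sys.argv[1:]:
    c=dict(np.load(f));P=pts(c)*1000;hsv=cv2.cvtColor(c["image"],cv2.COLOR_RGB2HSV)
    H=hsv[...,0].astype(int);S=hsv[...,1];a=np.deg2rad(3.6)
    m=np.zeros(H.shape,bool);m[200:235,318:350]=1;m&=(H<14)&(S>90)&np.isfinite(P[...,0])
    d=P[m][:,:2]-[535.8,119.1];x=d@[np.cos(a),np.sin(a)];z=P[m][:,2]
    x1=np.percentile(x,97)
    r=(x1-x)
    k=(r>-2)&(r<42)
    out=[]
    for b in range(0,40,5):
        q=k&(r>=b)&(r<b+5); out.append((b,int(q.sum()),round(float(np.percentile(z[q],75)),1) if q.sum()>3 else None))
    print(f,round(x1,1),out)
E
python3 tilt.py scene3.npz scene4.npz scene5.npz scene6.npz scene7.npz
```

```text
scene3.npz -17.2 [(0, 223, 47.6), (5, 34, 52.7), (10, 14, 53.2), (15, 9, 52.8), (20, 14, 52.4), (25, 13, 52.3), (30, 15, 52.7), (35, 11, 51.2)]
scene4.npz -1.2 [(0, 128, 48.2), (5, 18, 49.7), (10, 18, 49.8), (15, 13, 50.0), (20, 15, 50.2), (25, 13, 49.6), (30, 12, 49.4), (35, 11, 48.4)]
scene5.npz 9.3 [(0, 114, 48.1), (5, 18, 49.5), (10, 18, 49.9), (15, 13, 50.2), (20, 19, 50.2), (25, 12, 50.3), (30, 12, 49.1), (35, 17, 49.2)]
scene6.npz 17.4 [(0, 111, 48.1), (5, 17, 49.9), (10, 19, 50.7), (15, 16, 49.4), (20, 14, 50.1), (25, 15, 50.6), (30, 13, 48.9), (35, 16, 49.3)]
scene7.npz 21.5 [(0, 110, 48.3), (5, 20, 49.8), (10, 18, 50.9), (15, 20, 50.1), (20, 11, 50.2), (25, 12, 49.4), (30, 16, 49.9), (35, 17, 49.3)]
```

The fin tops are level front to rear (about 50 mm, ±0.5) in every view, so the sink is flat. Depth is about 17.5–18 mm. I'll hold for 4 s at the same target using camera time, watching for drift.

```bash
python3 - <<'E'
from h import *
for i in range(80):
    c=cam("scene")
    if i%20==19:
        s=read_state();print(round(s["clock"],2),np.round(s["position"]*1000,1),np.round(s["ft_force"],1),round(s["gripper_width"],4),np.round(s["tcp_rot"],3))
np.savez("scene8.npz",**c)
save("look8.png",cv2.resize(c["image"][180:280,290:410],(720,600),interpolation=cv2.INTER_CUBIC))
E
python3 tilt.py scene8.npz
```

```text
14.2 [536.7 117.6  14.9] [-10.6  -0.9   5.4] 0.0497 [ 0.003  0.999  0.031 -0.013]
15.2 [536.6 117.6  14.9] [-11.   -1.    6.7] 0.0499 [ 0.003  0.999  0.031 -0.013]
16.2 [536.7 117.6  14.9] [-12.   -0.1   6. ] 0.0497 [ 0.003  0.999  0.031 -0.013]
17.2 [536.7 117.6  14.9] [-10.2  -0.4   5. ] 0.0499 [ 0.003  0.999  0.031 -0.013]
scene8.npz 21.7 [(0, 100, 48.0), (5, 28, 49.7), (10, 20, 51.0), (15, 21, 50.4), (20, 7, 48.7), (25, 17, 49.8), (30, 14, 50.1), (35, 19, 50.2)]
```

View pics/look8.png

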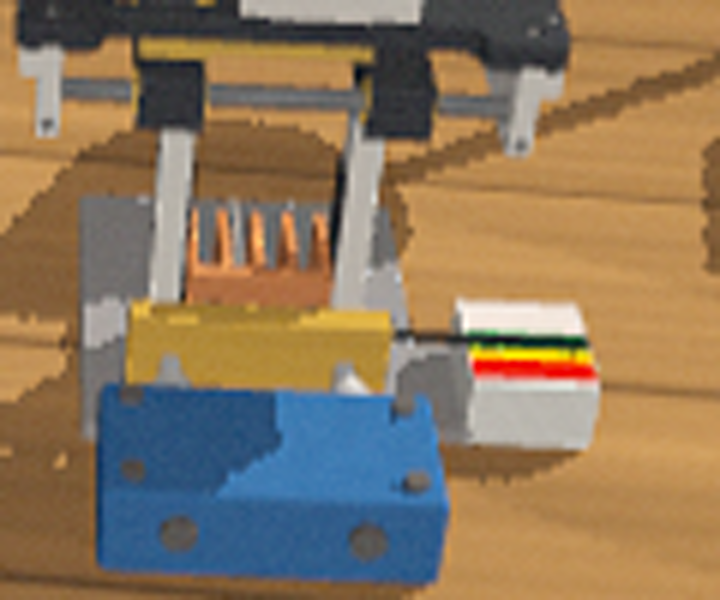

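The needle stayed in the green at crop (530,340) for the whole 4 s, and the pose held within 0.1 mm. Handing in.

```bash
python3 -c "
from rig import ticket
print(ticket.job_done())"
```

```text
the job is handed in; nothing more can be done
None
```

I picked up the small copper heat sink, set it on the bed about 20 mm short of the fence, and slid it in flat face first. I held it in the green for about 4 s and handed in at about 17 s, still gripping and pushing. Going only by the looks I took, the needle never went past green.

**Last checks:**
- **Push:** the fence is back about 17.5–18 mm, worked out from tool travel and camera points. The needle is in mid-green. During the hold the tool stayed within 0.1 mm, with 10–12 N against the push and 5–7 N upward.
- **Centring and squareness:** the sink was about 0.5 mm off the fence centre and within about 0.5° of square, both measured just before contact. I did not get a reliable reading of either after contact.

**Checks that disagreed or fell short:**
- **Tool lean:** the tool leaned about 1.4° under load. The fin tops still looked level front to rear, with up to about 1 mm of scatter, so a tip of up to about 1.5° can't be ruled out.
- **Bed pressure:** the sink pressed the bed with about 14 N at one point and about 8 N during the hold, more than just resting. I saw no tipping.
- **Other parts:** I never moved towards them, but I did not check them again in a last picture.

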